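# Find the socket that fits the water manifold's plug

## Task

On the water manifold, turn the selector knob until its pointed end faces the long bar mark. Then try the sockets from the tray on the hex plug nearest the selector until you find the one that fits, standing those that do not fit back upright in the tray. Finish while still gripping the fitting socket, with it seated all the way down over the plug; do not disturb the bottle, the beaker or the clamp boss.

Things in the scene. Friction and masses are not known exactly. Their poses are not given: they have to be found in the camera images.
- selector (a joint): Selector knob at the +y end of the manifold; rad, growing clockwise seen from above, hard stops at -0.7 and 0.7. Sprung detents: it rests by itself near -0.7, 0 or 0.7 (about 0.07 N m turns it out of any of them). The long raised bar mark on the block is at +0.7, small round studs mark -0.7 and 0. At 0 the pointed end points along the manifold's -x, towards the robot.
- selector_grip (a point): On the knob's axis, at the height to grip its bar, 35 mm above the manifold's top. The black bar is 45 mm long, 14 mm wide, pointed at one end; its top is 7 mm above this point, the 44 mm disc under it 21 mm below. Turns with the knob: x runs along the bar, -x towards the pointed end; grip across y.
- port (a point): Centre of the hex plug to be worked (nearest the selector, 90 mm from the knob's axis), at the level of the manifold's top face, 60 mm above the bench, where a seated socket's mouth rests. Axes as the manifold's. Brass plug 12 mm high, top edge chamfered, 14, 19 or 24 mm across flats (not known beforehand), one pair of flats facing +x and -x.
- manifold: Grey block 110 mm (x) by 330 mm (y, towards the selector) by 60 mm high, fixed; origin under its centre. Three plugs 65 mm apart along y, each inside a round guard collar 18 mm high. Only the matching socket goes down: too small a one stops on the plug's top, 12 mm too high, too large a one on the collar, 18 mm too high. The two plugs farther from the selector are not to be worked.
- tray: Green shallow tray fixed on the bench, 260 mm (x) by 110 mm (y), walls 4 mm thick and 16 mm high, inner floor 4 mm above the bench; origin at the centre of its underside. The three sockets stand in it in a row along its x, 75 mm apart, in any order.
- bottle: White capped bottle, 54 mm across, 100 mm high; a bystander. Origin at the centre of its underside.
- beaker: Glass beaker, 66 mm across, 75 mm high; a bystander. Origin at the centre of its underside.
- boss_head: Steel clamp boss head, about 50 x 75 x 26 mm; a bystander. Origin at the centre of its underside.
- socket_a_mid (a point): Steel socket for a 14 mm hex, mouth down: round lower part 24 mm across, 32 mm high, then a square shank 20 mm wide, 36 mm high; 68 mm in all, 0.13 kg. Point at its centre, 34 mm above the mouth; z up, x and y square to the shank's sides. Hex hole 2 mm wider than its hex, 16 mm deep, one pair of flats facing x.
- socket_b_mid (a point): Steel socket for a 19 mm hex, mouth down: round lower part 30 mm across, 32 mm high, then a square shank 20 mm wide, 36 mm high; 68 mm in all, 0.13 kg. Point at its centre, 34 mm above the mouth; z up, x and y square to the shank's sides. Hex hole 2 mm wider than its hex, 16 mm deep, one pair of flats facing x.
- socket_c_mid (a point): Steel socket for a 24 mm hex, mouth down: round lower part 36 mm across, 32 mm high, then a square shank 20 mm wide, 36 mm high; 68 mm in all, 0.13 kg. Point at its centre, 34 mm above the mouth; z up, x and y square to the shank's sides. Hex hole 2 mm wider than its hex, 16 mm deep, one pair of flats facing x.

How it is judged:
By the outcome, as a careful person would: the job done as asked, in the order asked, and still so for the second after the job is handed in, while the arm keeps its last pose, push and grip.
It also fails if it takes over 72 s, if anything falls off the work surface, if the arm or the gripper's body presses on something with over 40 N, if the wrist force passes 120 N, or if a joint passes its speed limit or range.

## Robot

A 7-joint arm with a two-finger parallel gripper is mounted at the origin on the work surface. World frame = base frame: x ahead of the robot, y to its left, z up, the work surface at z = 0. Lengths are in m, angles in rad, forces in N, time in s.
With the tool pointing down it reaches from about 0.4 to 0.925 m from the base axis. Payload 5.6 kg.
Tool frame: the origin (TCP) lies on the centre line of the jaws, within the pads' length; the fingertips stand 17 mm ahead of it and the grasp point (between the pads) lies 2 mm behind it (r.tip_reach is the distance from the TCP to the fingertips, in m); z points along the fingers, y is the line along which they close (so a half turn about z gives the same grasp; the last joint's range is limited). The gripper opens to 85 mm and grips with 20 to 120 N. Pads are 22 mm wide; open, the fingers measure 114 mm over their backs; the gripper's body (76 mm by 85 mm) begins 54 mm behind the grasp point. The pads swing forward as they close: fully open they stand 13 mm farther back than shut.
Start: joints at [1.126, 0.468, -0.012, 1.603, 0.006, 1.071, -0.056], TCP at [0.254, -0.598, 0.248] pointing down, gripper open.
Joint ranges: [-2.53, 2.53], [-0.31, 2.02], [-1.57, 1.55], [0.28, 2.44], [-1.29, 4.43], [0.15, 1.84], [-2.92, 2.92]. Speed limits (rad/s): [2.57, 2.57, 3.14, 3.14, 3.14, 3.14, 3.14].

## Interface

Orientations are given as a unit quaternion [x, y, z, w].
In Python, from bench import r, viewer gives the robot as it stands. The module is installed in compiled form; this text tells all that it offers.
- The arm moves only by the tool send_rows, never from a script. Its argument "plan" is a list of rows, each a list of 7 numbers: the shift along the tool's x, y, z in m, then the turn, a rotation vector about the tool's x, y, z in rad, then the finger opening in m, from 0 to 0.0854. A call has 1 to 5 rows; each row is the pose to reach, as a shift and turn from the pose commanded when the call began, along the tool's axes at that moment; what a row does not reach only later rows make up. A row lasts 1/10 s, in which the tool goes at most 50 mm and 8.59 degrees, less where a joint would pass 70% of its speed; a pose out of reach is approached as far as the arm can. A call with a gripper value outside its range is refused whole. The fingers move at their own pace and stop on an object; "newtons" is the grip in N (left out, the last holds). Time passes only in rows, so rows that repeat a pose let the fingers close. It gives the time, the measured TCP pose, the force, the opening and the grip force at its end, in the units of the state.
- r.sense(): the state, without advancing time (a new reading comes with each control period).
- viewer.snapshot(name): name is "scene" or "top"; returns a dict with "color" (420x560x3 uint8, red, green, blue), "camera_matrix" (3x3 intrinsics, pixels), "distortion" ([k1, k2, p1, p2, k3] as OpenCV has them; the pictures are not rectified), "extrinsics" (4x4, takes a point from camera to world coordinates). Camera axes: x right, y down, z forward; pixel columns grow to the right and rows downward; lengths in m; the calibration is good to about 2 mm. A picture is of the moment at which its call begins. There is no depth.
- r.sign_off(): hands the job in; it is judged then, once.
The state is a dict: "clock": time; "qpos": joint angles; "dq": joint speeds; "tau": joint torques, N m; "tcp_pos": TCP position; "orientation": TCP orientation; "ft_force": force on the tool from outside, world axes, zero at the start; "moment": the same for the moment, N m; "grip_width": finger opening in m; "finger_force": force on a finger pad.
Only numpy, scipy, OpenCV 4.12 (cv2) and the standard library are available. Lean on these libraries where they do the work, as an engineer would, in place of code of your own. Each camera call takes 0.05 s, during which the arm holds its last target. There are 200 camera calls.

## Working session

There is one attempt and no reset: what is moved stays moved. The work goes in short steps, Python scripts to look and compute and a tool call to move; the robot and the scene stay as the last step left them, time stands still between calls to the robot, and variables do not carry over. Pictures are saved under pics/ and viewed, at most 10 in all, crops included, and the job is handed in when it is done.

Besides the shell and the picture viewer there is one more tool, called as a command line: name --pt "numbers of a row" for each row, then --argument value for the rest. send_rows: Moves the arm, as the interface text tells. Its arguments: {"type":"object","properties":{"plan":{"type":"array"},"newtons":{"type":"number"}},"required":["plan"]}

```bash
mkdir -p pics; python3 - <<'E'
from bench import r, viewer
import cv2, json, numpy as np
for n in ("scene","top"):
    s=viewer.snapshot(n); cv2.imwrite(f"pics/{n}0.png",s["color"][...,::-1])
    np.set_printoptions(precision=4,suppress=True)
    print(n,s["camera_matrix"],s["distortion"],s["extrinsics"])
    np.savez(f"pics/{n}0.npz",**s)
print(r.sense(), r.tip_reach)
E
```

```text
scene [[379.8559   0.     273.7981]
 [  0.     379.8559 208.1471]
 [  0.       0.       1.    ]] [-0.0626  0.      0.      0.      0.    ] [[ 0.5796  0.6877 -0.4371  1.0089]
 [ 0.8149 -0.4859  0.3161 -0.1697]
 [ 0.005  -0.5394 -0.842   0.8249]
 [ 0.      0.      0.      1.    ]]
top [[462.4734   0.     278.4726]
 [  0.     462.4734 218.3067]
 [  0.       0.       1.    ]] [-0.1321  0.      0.      0.      0.    ] [[-0.0168 -0.9903  0.1381  0.4185]
 [-0.9998  0.0156 -0.0097  0.1078]
 [ 0.0075 -0.1383 -0.9904  1.2928]
 [ 0.      0.      0.      1.    ]]
{'clock': 0.1, 'qpos': array([ 1.126 ,  0.4683, -0.0116,  1.6035,  0.006 ,  1.0714, -0.0563]), 'dq': array([ 0.0007, -0.001 ,  0.0005, -0.0021,  0.0005, -0.0009, -0.0003]), 'tau': array([  0.0003, -53.3515,   0.0211, -25.1966,   0.0114,   0.0043,
         0.    ]), 'tcp_pos': array([ 0.2539, -0.5978,  0.2474]), 'orientation': array([ 0.9799,  0.1995, -0.0002, -0.0008]), 'ft_force': array([ 0.27  , -0.2553, -0.7424]), 'moment': array([ 0.0126, -0.0362, -0.0435]), 'finger_force': 0.0, 'grip_width': 0.08550706449514071} 0.017
```

View pics/scene0.png

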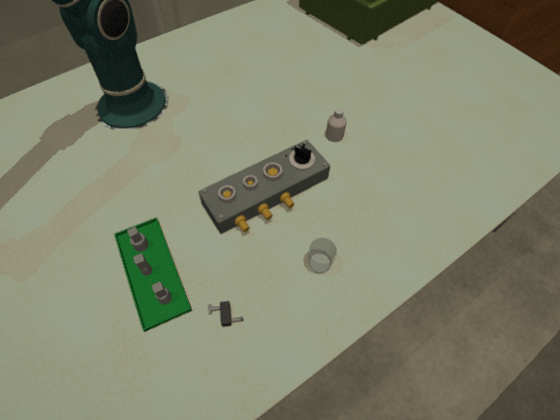

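View pics/top0.png

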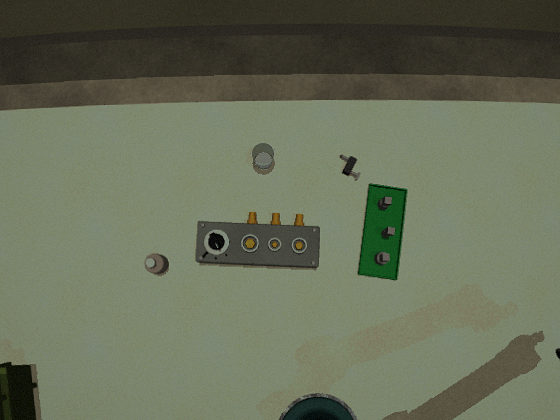

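The scene view shows the tray with three sockets (about 138,237; 143,263; 162,291), the manifold with its knob at (302,155), the bottle at (337,125), the beaker at (321,255) and the boss at (226,313). In the top view the knob is at (216,242), the plugs at (250,243), (275,244) and (299,245), and the sockets at (386,202), (389,231) and (382,258). I'll enlarge both.

```bash
python3 - <<'E'
import cv2, numpy as np
t=cv2.imread("pics/top0.png"); s=cv2.imread("pics/scene0.png")
def crop(im,x0,y0,w,h,k): 
    return cv2.resize(im[y0:y0+h,x0:x0+w],None,fx=k,fy=k,interpolation=cv2.INTER_CUBIC)
out=np.zeros((600,800,3),np.uint8)
def put(c,x,y): out[y:y+c.shape[0],x:x+c.shape[1]]=c
put(crop(t,192,214,80,60,5),0,0)      # top knob+port
put(crop(t,352,180,60,100,5)[:500],400,0)
put(crop(s,240,140,95,58,4),0,305)   # scene knob
put(crop(s,110,215,40*2-10,40,1),0,0) if 0 else None
cv2.imwrite("pics/c1.png",np.clip(out.astype(float)*1.4,0,255).astype(np.uint8))
out[:]=0
put(crop(s,110,215,85,115,5)[:575],0,0); put(crop(s,265,135,70,60,5),430,0)
cv2.imwrite("pics/c2.png",np.clip(out.astype(float)*1.4,0,255).astype(np.uint8))
E
```

```text
(no output)
```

View pics/c1.png

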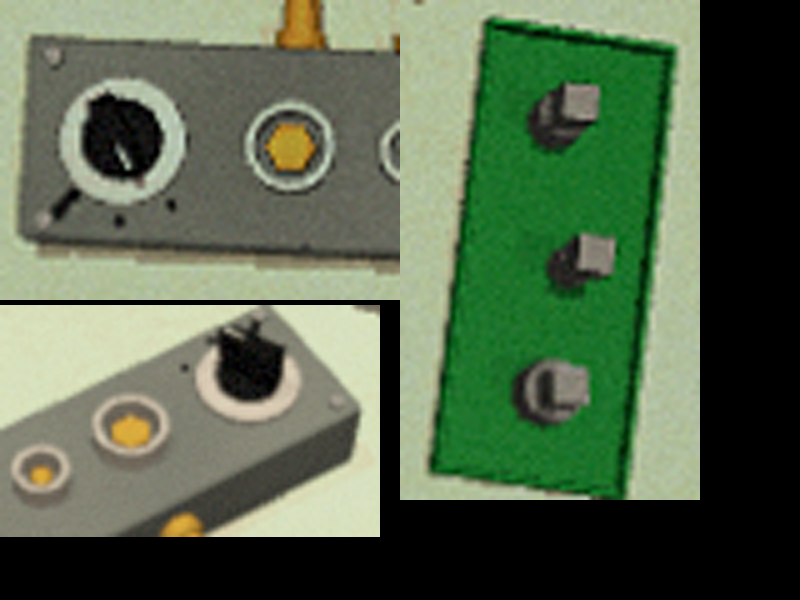

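View pics/c2.png

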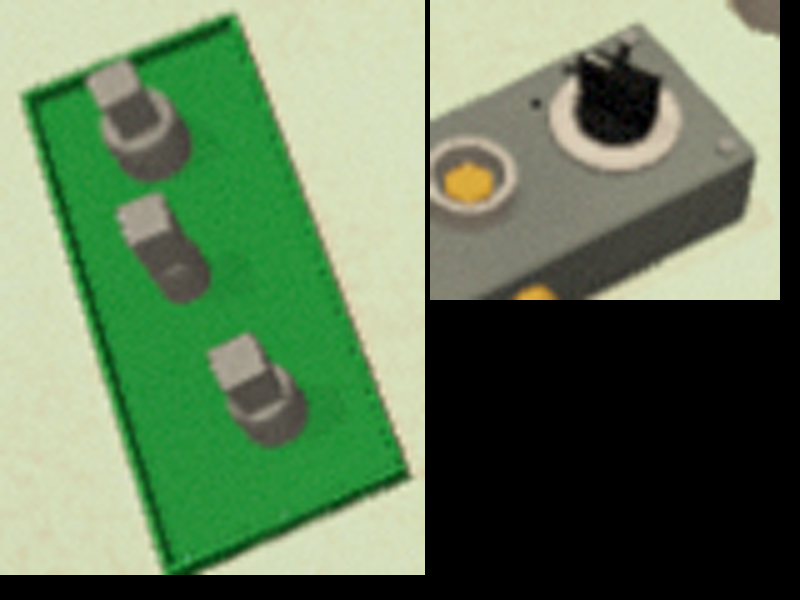

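c1 and c2 show the long bar mark lower left of the knob (top px about 205,255), which is the +y side as expected. The studs are at (216,258) and (226,255). The knob's white pointer line goes down and to the right, so it is likely at -0.7. The port plug looks large, about 26 mm wide and so probably 24 AF. The widest socket is the one nearest the robot, at top px (382,258). Next I'll measure from both views.

```bash
cat > h.py <<'E'
import cv2, numpy as np
np.set_printoptions(precision=4,suppress=True)
def rays(s,px):
    p=cv2.undistortPoints(np.array(px,float).reshape(-1,1,2),s["camera_matrix"],s["distortion"]).reshape(-1,2)
    E=s["extrinsics"]; d=np.c_[p,np.ones(len(p))]@E[:3,:3].T
    return E[:3,3],d/np.linalg.norm(d,axis=1)[:,None]
def plane(s,px,z):
    o,d=rays(s,px); return o+d*((z-o[2])/d[:,2])[:,None]
def tri(s1,p1,s2,p2):
    out=[]
    for a,b in zip(np.reshape(p1,(-1,2)),np.reshape(p2,(-1,2))):
        o1,d1=rays(s1,[a]);o2,d2=rays(s2,[b]);d1=d1[0];d2=d2[0]
        t=np.linalg.lstsq(np.c_[d1,-d2],o2-o1,rcond=None)[0]
        A=o1+t[0]*d1;B=o2+t[1]*d2; out.append([*((A+B)/2),np.linalg.norm(A-B)])
    return np.array(out)
def project(s,P):
    E=np.linalg.inv(s["extrinsics"]); 
    return cv2.projectPoints(np.array(P,float).reshape(-1,1,3),cv2.Rodrigues(E[:3,:3])[0],E[:3,3],s["camera_matrix"],s["distortion"])[0].reshape(-1,2)
E
python3 - <<'E'
from h import *
T=dict(np.load("pics/top0.npz"));S=dict(np.load("pics/scene0.npz"))
for n,s,boxes in(("top",T,[(194,218,325,270),(366,188,404,276)]),("scene",S,[(200,142,332,230),(118,222,185,318)])):
    im=s["color"]; hsv=cv2.cvtColor(im,cv2.COLOR_RGB2HSV)
    for i,(x0,y0,x1,y1) in enumerate(boxes):
        sub=hsv[y0:y1,x0:x1]
        if i==0: masks={"white":(sub[...,2]>150)&(sub[...,1]<70),"brass":(sub[...,1]>120)&(sub[...,2]>90)}
        else: masks={"steel":(sub[...,1]<70),"top":(sub[...,1]<70)&(sub[...,2]>115)}
        for k,m in masks.items():
            cs,_=cv2.findContours(m.astype(np.uint8),cv2.RETR_EXTERNAL,cv2.CHAIN_APPROX_NONE)
            for c in cs:
                if cv2.contourArea(c)<15: continue
                c=c+np.array([x0,y0]); 
                e=cv2.fitEllipse(c); rr=cv2.minAreaRect(c)
                print(n,k,"A%.0f"%cv2.contourArea(c),"ell",np.round(e[0],1),np.round(e[1],1),"rect",np.round(rr[0],1),np.round(rr[1],1),round(rr[2],1),"bb",cv2.boundingRect(c))
E
```

```text
top brass A27 ell [298.7 245. ] [5.7 6.4] rect [299. 245.] [6. 6.] 90.0 bb (296, 242, 7, 7)
top brass A52 ell [249.5 243.1] [8.1 8.6] rect [249.5 243. ] [8. 9.] 90.0 bb (245, 239, 10, 9)
top brass A37 ell [299.3 221.5] [7.5 7.6] rect [299.  221.5] [7. 8.] 90.0 bb (295, 218, 9, 8)
top brass A32 ell [275.5 220.9] [6.4 7.5] rect [275.5 221. ] [6. 7.] 90.0 bb (272, 218, 8, 7)
top brass A26 ell [251.6 220.3] [4.9 8.1] rect [251.5 220.5] [5. 7.] 90.0 bb (248, 218, 8, 6)
top steel A132 ell [382.  257.8] [11.7 14.7] rect [382. 258.] [12. 14.] 90.0 bb (375, 252, 15, 13)
top steel A102 ell [400.6 272.7] [ 4.2 71.5] rect [400.5 252. ] [46.  5.] 90.0 bb (398, 229, 6, 47)
top steel A80 ell [388.3 231.5] [ 8.1 13.3] rect [388.  231.5] [ 9. 12.] 90.0 bb (382, 227, 13, 10)
top steel A108 ell [384.5 202.3] [ 9.5 14.9] rect [384.5 202.5] [11. 13.] 90.0 bb (378, 197, 14, 12)
top top A92 ell [400.8 271.3] [ 4.  64.3] rect [400.5 253.5] [43.  5.] 90.0 bb (398, 232, 6, 44)
scene white A186 ell [205.2 221.2] [12.4 28.7] rect [207.5 216.5] [15. 25.] 0.0 bb (200, 204, 16, 26)
scene white A38 ell [303.2 156.8
[... 1299 characters left out ...]
 26, 69)
scene steel A100 ell [124.7 225.2] [ 7.4 28. ] rect [130.  226.5] [ 9. 24.] 90.0 bb (118, 222, 25, 10)
scene top A46 ell [157.  286.7] [7.2 8.9] rect [156.9 286.8] [6.7 8. ] 63.4 bb (153, 282, 9, 10)
scene top A35 ell [138.1 258.5] [5.9 8.6] rect [138.4 258.6] [5.7 7.9] 71.6 bb (134, 255, 9, 8)
scene top A649 ell [125.5 300.9] [16. 83.] rect [128.  283.5] [20. 67.] 0.0 bb (118, 250, 21, 68)
scene top A28 ell [131.9 231.4] [5.1 8.2] rect [132.1 231.2] [4.9 7.2] 63.4 bb (128, 228, 9, 8)
scene top A806 ell [175.  239.9] [20.1 78.5] rect [171.5 255. ] [66. 25.] 90.0 bb (159, 222, 26, 67)
scene top A100 ell [124.7 225.2] [ 7.4 28. ] rect [130.  226.5] [ 9. 24.] 90.0 bb (118, 222, 25, 10)
```

```bash
cat > m.py <<'E'
from h import *
def blob(s,roi,kind,k=6,pick=None):
    x0,y0,x1,y1=roi
    sub=cv2.resize(s["color"][y0:y1,x0:x1],None,fx=k,fy=k,interpolation=cv2.INTER_CUBIC)
    sub=cv2.GaussianBlur(sub,(0,0),2)
    hsv=cv2.cvtColor(sub,cv2.COLOR_RGB2HSV)
    V=hsv[...,2]
    if kind=="ring":      # light, grey
        g=cv2.min(cv2.min(sub[...,0],sub[...,1]),sub[...,2]); t,_=cv2.threshold(g,0,255,cv2.THRESH_OTSU); m=g>t
    elif kind=="brass": 
        g=cv2.subtract(sub[...,0],sub[...,2]); t,_=cv2.threshold(g,0,255,cv2.THRESH_OTSU); m=g>t
    elif kind in("steel","top"):
        g=cv2.subtract(sub[...,1],sub[...,0]); t,_=cv2.threshold(g,0,255,cv2.THRESH_OTSU); m=g<=t
        if kind=="top":
            t2,_=cv2.threshold(V[m].reshape(-1,1),0,255,cv2.THRESH_OTSU); m=m&(V>t2)
    cs,_=cv2.findContours(m.astype(np.uint8),cv2.RETR_EXTERNAL,cv2.CHAIN_APPROX_NONE)
    ctr=np.array([(x1-x0)/2,(y1-y0)/2])*k
    c=max(cs,key=cv2.contourArea)
    return (c.reshape(-1,2)+.5)/k-.5+np.array([x0,y0])
E
python3 - <<'E'
from m import *
T=dict(np.load("pics/top0.npz"));S=dict(np.load("pics/scene0.npz"))
def ell(c): return np.array(cv2.fitEllipse(c.astype(np.float32))[0]), cv2.fitEllipse(c.astype(np.float32))[1]
C={}
for n,tr,sr,z in(("knob",(202,228,231,257),(288,146,318,170),.06),("p1",(239,233,261,253),(261,162,284,181),.078),("p2",(266,236,284,252),(241,174,260,190),.078),("p3",(290,236,309,254),(217,184,238,203),.078)):
    a,ra=ell(blob(T,tr,"ring"));b,rb=ell(blob(S,sr,"ring"))
    print(n,a,ra,b,rb,plane(T,[a],z)[0],plane(S,[b],z)[0],tri(T,a,S,b)[0])
for n,tr,sr in(("p1",(243,236,257,250),(265,165,280,178)),):
    c=blob(T,tr,"brass");w=plane(T,c,.072);print("brass",w.mean(0),np.ptp(w,0),"area eq AF %.1f mm"%(1e3*np.sqrt(cv2.contourArea((w[:,:2]).astype(np.float32))/.866)))
for n,tr,sr in(("far",(376,195,395,212),(149,279,174,307)),("mid",(379,225,396,241),(130,251,156,278)),("near",(373,250,393,268),(125,226,151,252))):
    for kind in("top",):
        a=blob(T,tr,kind);b=blob(S,sr,kind)
        wa=plane(T,a,.072)[:,:2];wb=plane(S,b,.072)[:,:2]
        ra=cv2.minAreaRect((wa*1e3).astype(np.float32));rb=cv2.minAreaRect((wb*1e3).astype(np.float32))
        ca=np.array(cv2.minAreaRect(a.astype(np.float32))[0]);cb=np.array(cv2.minAreaRect(b.astype(np.float32))[0])
        print(n,"T",np.round(ra[0],1),np.round(ra[1],1),round(ra[2],1),"S",np.round(rb[0],1),np.round(rb[1],1),round(rb[2],1),"tri",tri(T,ca,S,cb)[0])
# pointer line of knob: bright pixels within disc
x0,y0,x1,y1=208,233,226,252
print(T["color"][y0:y1,x0:x1].max(2))
E
```

```text
knob [215.9912 241.5503] (25.118879318237305, 25.68163299560547) [302.4921 157.4137] (27.549476623535156, 33.66043472290039) [0.5303 0.2641 0.06  ] [0.5266 0.2704 0.06  ] [0.5305 0.2646 0.0673 0.0034]
p1 [249.5228 242.4984] (17.825422286987305, 18.194719314575195) [271.0208 169.4781] (19.220382690429688, 26.05209732055664) [0.5249 0.1733 0.078 ] [0.5237 0.1716 0.078 ] [0.5243 0.1724 0.0783 0.002 ]
p2 [274.2179 243.5811] (13.30978775024414, 13.383960723876953) [249.9651 181.0617] (18.52939796447754, 21.33586311340332) [0.521  0.1083 0.078 ] [0.5234 0.1087 0.078 ] [0.5215 0.1089 0.0756 0.0015]
p3 [298.8976 244.6658] (15.640229225158691, 15.702929496765137) [226.8685 192.5048] (22.25681495666504, 23.273296356201172) [0.517  0.0433 0.078 ] [0.52   0.0446 0.078 ] [0.5178 0.0443 0.0754 0.0024]
brass [0.5239 0.1732 0.072 ] [0.0241 0.0256 0.    ] area eq AF 23.1 mm
far T [ 634.7 -200.9] [19.4 20.1] 84.3 S [ 635.9 -199.4] [22.4 21.1] 85.9 tri [ 0.6352 -0.2004  0.0707  0.0019]
mid T [ 551.6 -204.9] [20.4 21.4] 81.4 S [ 553.7 -203.9] [22.2 22.7] 81.4 tri [ 0.552  -0.2048  0.0694  0.0014]
near T
[... 832 characters left out ...]
 18  17  11  12  55 137]
 [ 54   6  11  19  13  20   5  67  39  14   3   1  15  17  21   9  96 141]
 [ 70  12  11   4  12  13  11  58  98  32  10   9  12  16  15   0 105 137]
 [100  33  16  11  17  21  12   9 126  58  14   4   5  12   0  42 140 139]
 [134  75  21  11  17  11  13   2  51 103  33   4   3  18  16 106 146 138]
 [138 117  66  17  16  10  15  18   8 122  36   9   5  11  69 140 135 139]
 [138 141 115  85  30   0   2   3   1   0   1   0  28  71 141 142 137 142]
 [134 131 135 140  88  69  51  44  25  40  36  29  66 138 147 135 138 134]
 [133 130 130 131 137 135 113 111  85 108 103  75  86 130 133 132 135 101]
 [119 133 137 135 135 138 132 136 136 139 139 104 100 135 138 125 115  56]]
```

```bash
python3 - <<'E'
from m import *
T=dict(np.load("pics/top0.npz"));S=dict(np.load("pics/scene0.npz"))
for n,tr,sr in(("near",(381,251,392,263),(125,224,139,239)),):
    a=blob(T,tr,"top");b=blob(S,sr,"top")
    for s,c in((T,a),(S,b)):
        w=plane(s,c,.072)[:,:2];q=cv2.minAreaRect((w*1e3).astype(np.float32));print(n,np.round(q[0],1),np.round(q[1],1),round(q[2],1),cv2.minAreaRect(c.astype(np.float32)))
    print(tri(T,cv2.minAreaRect(a.astype(np.float32))[0],S,cv2.minAreaRect(b.astype(np.float32))[0]))
# round part widths (steel silhouettes)
for n,sr,z in(("far",(149,279,174,307),.63),("mid",(130,251,156,278),.55),("near",(125,226,151,252),.48)):
    c=blob(S,sr,"steel");print(n,cv2.minAreaRect(c.astype(np.float32))[1])
# pointer line
V=T["color"][242:248,214:220].max(2).astype(float);V[V<25]=0
ys,xs=np.mgrid[242:248,214:220]
px=[( (V[i]*xs[i]).sum()/V[i].sum(),242+i) for i in range(6) if V[i].sum()>60]
w=plane(T,px,.102)[:,:2];vx,vy,x0,y0=cv2.fitLine(w.astype(np.float32),cv2.DIST_L2,0,.01,.01).ravel()
print(w, "dir deg",np.degrees(np.arctan2(vy,vx)))
# marks: dark spots on the block
print("marks",plane(T,[(205,255),(216,258.4),(226.4,255)],.06))
for n,c,z in(("bottle",(153,263),.1),("beaker",(263,153),.075),("boss",(349,166),.026)): print(n,plane(T,[c],z)[0])
c=blob(T,(355,178,412,284),"brass") if 0 else None
E
```

```text
near [ 481.  -185.9] [30.2 23. ] 0.9 ((385.0500183105469, 256.76666259765625), (11.480127334594727, 8.485332489013672), 86.63373565673828)
near [ 476.1 -188.5] [30.4 34.3] 60.4 ((131.0833282470703, 229.8333282470703), (12.5, 12.999992370605469), 90.0)
[[ 0.4806 -0.1864  0.0751  0.0025]]
far (23.776865005493164, 15.05620002746582)
mid (24.237131118774414, 11.753722190856934)
near (30.783992767333984, 15.949370384216309)
[[0.5228 0.2604]
 [0.5201 0.2591]
 [0.5175 0.2579]
 [0.5149 0.2564]
 [0.5123 0.2555]] dir deg 25.345161
marks [[0.4947 0.2936 0.06  ]
 [0.4852 0.2641 0.06  ]
 [0.4939 0.2362 0.06  ]]
bottle [0.473  0.4234 0.1   ]
beaker [0.7684 0.135  0.075 ]
boss [ 0.7414 -0.1065  0.026 ]
```

```bash
python3 - <<'E'
from m import *
T=dict(np.load("pics/top0.npz"));S=dict(np.load("pics/scene0.npz"))
print(T["color"][250:266,374:393,0]);print(S["color"][225:250,125:150,0])
E
```

```text
[[ 19  21  10  22  22  25  21  15  13   9  24  22  18  19  20  19  18  20
   19]
 [ 20  23  16  21  20  19  21  38  37  40  28  19  20  17  17  22  20  23
   22]
 [ 18  18  10  16  17  35  58  74  73  82  73  70  28  17  15  12  13  16
   27]
 [ 23  12  22  27  36  70  77  79  83 100 106 105  81  71  72  41  17  19
   19]
 [ 13  20  24  30  75  75  52  38  62  93 102 102 100 105 105  66  17  18
   19]
 [ 18  19  26  54  88  58  30  27  49  99  98  94  97  90  98  73  16  17
   20]
 [ 15  25  25  73  91  50  28  26  53  93 101  94  95  97 105  74  10  21
   16]
 [ 22  26  22  82  94  52  30  26  45  97 101  94  97 103 102  76  10  13
   17]
 [ 23  25  27  76  91  53  25  23  50  89  96  99 101 101  99  74  17  15
   18]
 [ 21  24  25  72  89  54  25  21  45  97  97 103 100 102  95 100  14  16
   14]
 [ 22  21  28  49  91  57  26  22  40  74  70  72  77  75  78  86  14  15
   20]
 [ 21  28  26  33  78  65  37  39  35  43  40  44  46  67  37  30  18  20
   23]
 [ 18  26  26  29  45  46  58  58  55  80  83  80  60  50  15  18  15  14
   19]
 [ 15  18  23  25  26  29  41  56  66  81  79  
[... 2122 characters left out ...]
13 100  97 106 111 113 108  96  81  70
   61  59  57  57  51  38  22]
 [ 27  22  23  21  28  27  56  79  92  99 103 108 105  99  88  74  67  62
   59  60  54  52  47  41  27]
 [ 30  26  30  20  27  27  31  56  66  78  84  82  79  72  68  65  61  60
   60  57  57  56  51  33  27]
 [ 28  26  34  25  23  24  28  40  58  65  63  67  66  66  61  61  63  59
   60  58  57  51  46  36  24]
 [ 26  27  27  31  21  23  21  30  44  55  61  61  66  59  62  65  62  61
   59  57  58  49  40  25  15]
 [ 29  24  27  24  23  28  27  23  34  51  59  60  59  57  58  59  57  59
   62  57  52  43  29  25  21]
 [ 22  28  30  25  25  30  21  24  25  38  52  63  56  57  58  62  58  59
   59  53  40  35  25  27  24]]
```

send_rows --pt "-0.02 -0.045 0 0 0 -0.149 0.05" --pt "-0.04 -0.09 0 0 0 -0.298 0.05" --pt "-0.06 -0.135 0 0 0 -0.447 0.05" --pt "-0.08 -0.18 0 0 0 -0.596 0.05" --pt "-0.1 -0.225 0 0 0 -0.745 0.05"

```text
clock: 0.6
tcp_pos: [0.0727, -0.4285, 0.2479]
orientation: [0.838, 0.545, 0.0, -0.0]
ft_force: [-0.9, 0.0, -0.2]
grip_width: 0.0497
finger_force: 0.0
```

send_rows --pt "0.0395 0.0273 0 0 0 -0.149 0.05" --pt "0.079 0.0546 0 0 0 -0.298 0.05" --pt "0.1185 0.0819 0 0 0 -0.447 0.05" --pt "0.158 0.1092 0 0 0 -0.596 0.05" --pt "0.1975 0.1365 0 0 0 -0.745 0.05"

```text
clock: 1.1
tcp_pos: [0.281, -0.3052, 0.2484]
orientation: [0.583, 0.813, -0.0, 0.0]
ft_force: [0.4, -1.4, -0.4]
grip_width: 0.0499
finger_force: 0.0
```

send_rows --pt "0.0088 0.0394 0 0 0 -0.149 0.05" --pt "0.0176 0.0788 0 0 0 -0.298 0.05" --pt "0.0264 0.1182 0 0 0 -0.447 0.05" --pt "0.0352 0.1576 0 0 0 -0.596 0.05" --pt "0.044 0.197 0 0 0 -0.745 0.05"

```text
clock: 1.6
tcp_pos: [0.4539, -0.2015, 0.2481]
orientation: [0.247, 0.969, -0.0, -0.0]
ft_force: [-0.0, 0.1, -0.5]
grip_width: 0.0501
finger_force: 0.0
```

```bash
cat >> h.py <<'E'
def go(st,p,phi):
    "tool-frame shift and z turn from the measured pose to TCP p, tool-x heading phi (deg)"
    from scipy.spatial.transform import Rotation as R
    r0=R.from_quat(st["orientation"]); f=np.radians(phi)
    r1=R.from_matrix(np.array([[np.cos(f),np.sin(f),0],[np.sin(f),-np.cos(f),0],[0,0,-1]]))
    x=r0.as_matrix()[:,0]
    print("tcp",st["tcp_pos"],"phi %.2f"%np.degrees(np.arctan2(x[1],x[0])),"t %.2f"%st["clock"],"F",st["ft_force"],"M",st["moment"],"w %.4f"%st["grip_width"])
    print("shift",r0.inv().apply(np.array(p)-st["tcp_pos"]),"turn",(r0.inv()*r1).as_rotvec())
E
python3 - <<'E'
from h import *
from bench import r
T=dict(np.load("pics/top0.npz"));S=dict(np.load("pics/scene0.npz"))
t=(385.7,256.5);s=(132.1,231.3)
print(plane(T,[t],.072),plane(S,[s],.072),tri(T,t,S,s))
go(r.sense(),(.530,.264,.25),205.4)
E
```

```text
[[ 0.4817 -0.1877  0.072 ]] [[ 0.4828 -0.1873  0.072 ]] [[ 0.4819 -0.1876  0.0709  0.0007]]
tcp [ 0.4539 -0.2015  0.2481] phi 151.41 t 1.60 F [-0.0354  0.1267 -0.5286] M [-0.0446  0.034  -0.0724] w 0.0501
shift [ 0.1559  0.4452 -0.0019] turn [-0.0001 -0.0003 -0.9422]
```

send_rows --pt "0.0156 0.0445 0 0 0 -0.149 0.04" --pt "0.0312 0.089 0 0 0 -0.298 0.04" --pt "0.0468 0.1335 0 0 0 -0.447 0.04" --pt "0.0624 0.178 0 0 0 -0.596 0.04" --pt "0.078 0.2225 0 0 0 -0.745 0.04"

```text
clock: 2.1
tcp_pos: [0.4921, 0.0315, 0.2482]
orientation: [-0.123, 0.992, -0.0, -0.0]
ft_force: [1.1, 0.0, -1.3]
grip_width: 0.0404
finger_force: 0.0
```

send_rows --pt "-0.0187 0.0433 0 0 0 -0.1 0.04" --pt "-0.0374 0.0866 0 0 0 -0.197 0.04" --pt "-0.0561 0.13 0 0 0 -0.197 0.04" --pt "-0.0748 0.1733 0.02 0 0 -0.197 0.04" --pt "-0.0937 0.2167 0.04 0 0 -0.197 0.04"

```text
clock: 2.6
tcp_pos: [0.5318, 0.2619, 0.2087]
orientation: [-0.216, 0.976, -0.0, 0.0]
ft_force: [0.2, -1.1, 0.6]
grip_width: 0.0398
finger_force: 0.0
```

```bash
python3 - <<'E'
from h import *
from bench import r
go(r.sense(),(.530,.264,.0955),205.4)
E
```

```text
tcp [0.5318 0.2619 0.2087] phi -155.00 t 2.60 F [ 0.2469 -1.0967  0.5762] M [-0.0366 -0.0663 -0.0166] w 0.0398
shift [0.0008 0.0027 0.1132] turn [-0.0006  0.0006 -0.007 ]
```

send_rows --pt "0.0008 0.0027 0.03 0 0 -0.007 0.04" --pt "0.0008 0.0027 0.065 0 0 -0.007 0.04" --pt "0.0008 0.0027 0.09 0 0 -0.007 0.04" --pt "0.0008 0.0027 0.107 0 0 -0.007 0.04" --pt "0.0008 0.0027 0.112 0 0 -0.007 0.04" --newtons 25

```text
clock: 3.1
tcp_pos: [0.5285, 0.2618, 0.0953]
orientation: [-0.22, 0.975, -0.0, -0.002]
ft_force: [0.6, -0.3, 0.4]
grip_width: 0.04
finger_force: 0.0
```

```bash
python3 - <<'E'
from h import *
from bench import r,viewer
go(r.sense(),(.530,.264,.0955),205.4)
o=[]
for n,b in(("top",(190,205,260,275)),("scene",(265,120,335,190))):
    s=viewer.snapshot(n);x0,y0,x1,y1=b;o.append(cv2.resize(s["color"][y0:y1,x0:x1,::-1],None,fx=5.5,fy=5.5,interpolation=cv2.INTER_CUBIC))
cv2.imwrite("pics/k1.png",np.clip(np.hstack(o)*1.4,0,255).astype(np.uint8))
E
```

```text
tcp [0.5285 0.2618 0.0953] phi -154.55 t 3.10 F [ 0.6232 -0.3257  0.4262] M [-0.0211 -0.0987 -0.0143] w 0.0400
shift [-0.0023  0.0014 -0.0002] turn [ 0.0001 -0.0033  0.0008]
```

View pics/k1.png

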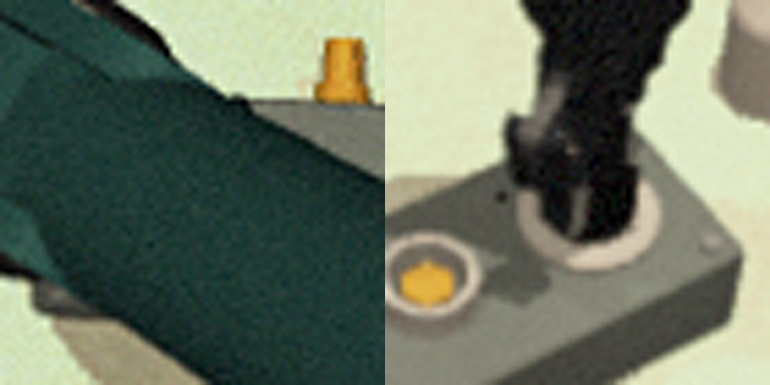

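The picture shows the fingers straddling the black bar with no contact; the port collar at (425,280) in the right half is clear. Closing now.

send_rows --pt "-0.001 0.001 0 0 0 0 0.03" --pt "-0.001 0.001 0 0 0 0 0.018" --pt "-0.001 0.001 0 0 0 0 0.008" --pt "-0.001 0.001 0 0 0 0 0.008" --pt "-0.001 0.001 0 0 0 0 0.008" --newtons 30

```text
clock: 3.7
tcp_pos: [0.5305, 0.2645, 0.0987]
orientation: [-0.22, 0.975, 0.0, 0.001]
ft_force: [-1.0, 1.4, 6.3]
grip_width: 0.0134
finger_force: 32.6
```

```bash
python3 - <<'E'
from h import *
from bench import r,viewer
go(r.sense(),(.530,.264,.0955),205.4)
E
```

```text
tcp [0.5305 0.2645 0.0987] phi -154.54 t 3.70 F [-1.0442  1.4367  6.2735] M [0.0819 0.2539 0.0488] w 0.0134
shift [ 0.0007 -0.0003  0.0032] turn [0.0001 0.0024 0.0011]
```

send_rows --pt "0 0 -0.003 0 0 0.12 0.008" --pt "0 0 -0.003 0 0 0.26 0.008" --pt "0 0 -0.003 0 0 0.4 0.008" --pt "0 0 -0.003 0 0 0.54 0.008" --pt "0 0 -0.003 0 0 0.68 0.008"

```text
clock: 4.2
tcp_pos: [0.5303, 0.2647, 0.099]
orientation: [0.12, 0.993, 0.002, 0.0]
ft_force: [5.7, 6.6, -15.6]
grip_width: 0.0136
finger_force: 31.8
```

```bash
python3 - <<'E'
from h import *
from bench import r,viewer
go(r.sense(),(.530,.264,.0955),136.4)
E
```

```text
tcp [0.5303 0.2647 0.099 ] phi 166.21 t 4.20 F [  5.6607   6.5913 -15.6102] M [ 1.1243 -1.0848  0.1116] w 0.0136
shift [ 0.0001 -0.0008  0.0035] turn [ 0.0031 -0.0006  0.5203]
```

send_rows --pt "0 0 0.001 0 0 0.13 0.008" --pt "0 0 0.0015 0 0 0.26 0.008" --pt "0 0 0.0015 0 0 0.38 0.008" --pt "0 0 0.0015 0 0 0.45 0.008" --pt "0 0 0.0015 0 0 0.49 0.008"

```text
clock: 4.7
tcp_pos: [0.5304, 0.265, 0.0989]
orientation: [0.356, 0.935, 0.001, 0.0]
ft_force: [2.0, 4.1, -4.2]
grip_width: 0.0135
finger_force: 33.2
```

```bash
python3 - <<'E'
from h import *
from bench import r,viewer
go(r.sense(),(.530,.264,.0955),136.4)
E
```

```text
tcp [0.5304 0.265  0.0989] phi 138.32 t 4.70 F [ 2.0433  4.1152 -4.1645] M [ 0.6381 -0.5811 -0.0474] w 0.0135
shift [-0.0003 -0.0011  0.0034] turn [ 0.003  -0.0002  0.0335]
```

send_rows --pt "0 0 0.0005 0 0 0.03 0.008" --pt "0 0 0.0005 0 0 0.05 0.008" --pt "0 0 0.0005 0 0 0.05 0.008"

```text
clock: 5.0
tcp_pos: [0.5304, 0.2651, 0.0989]
orientation: [0.377, 0.926, 0.001, 0.001]
ft_force: [2.1, 3.9, -0.7]
grip_width: 0.013
finger_force: 34.6
```

```bash
python3 - <<'E'
from h import *
from bench import r,viewer
go(r.sense(),(.530,.264,.0955),136.4)
E
```

```text
tcp [0.5304 0.2651 0.0989] phi 135.66 t 5.00 F [ 2.136   3.8971 -0.729 ] M [ 1.0171 -0.5026  0.5116] w 0.0130
shift [-0.0005 -0.001   0.0034] turn [ 0.0028  0.0002 -0.0128]
```

send_rows --pt "0 0 0 0 0 -0.03 0.03" --pt "0 0 0 0 0 -0.03 0.045" --pt "0 0 -0.03 0 0 -0.03 0.045" --pt "0 0 -0.075 0 0 -0.03 0.05" --pt "0 0 -0.12 0 0 -0.03 0.05"

```text
clock: 5.5
tcp_pos: [0.5291, 0.2623, 0.2187]
orientation: [0.365, 0.931, -0.002, -0.001]
ft_force: [0.7, 0.2, 0.2]
grip_width: 0.0499
finger_force: 0.0
```

```bash
python3 - <<'E'
from h import *
from bench import r,viewer
go(r.sense(),(.482,-.1875,.16),175)
E
```

```text
tcp [0.5291 0.2623 0.2187] phi 137.21 t 5.50 F [0.6946 0.2248 0.2356] M [ 0.0536 -0.1037  0.0247] w 0.0499
shift [-0.2711 -0.3619  0.0598] turn [-0.0033 -0.0022 -0.6596]
```

send_rows --pt "-0.0271 -0.0362 0 0 0 -0.132 0.05" --pt "-0.0542 -0.0724 0 0 0 -0.264 0.05" --pt "-0.0813 -0.1086 0 0 0 -0.396 0.05" --pt "-0.1084 -0.1448 0 0 0 -0.528 0.05" --pt "-0.1356 -0.181 0 0 0 -0.66 0.05"

```text
clock: 6.0
tcp_pos: [0.5055, 0.0361, 0.218]
orientation: [0.041, 0.999, -0.001, -0.001]
ft_force: [0.1, 0.6, -0.2]
grip_width: 0.05
finger_force: 0.0
```

send_rows --pt "0.0008 -0.0452 0 0 0 0 0.05" --pt "0.0016 -0.0904 0 0 0 0 0.05" --pt "0.0024 -0.1356 0.01 0 0 0 0.05" --pt "0.0032 -0.1809 0.03 0 0 0 0.05" --pt "0.0039 -0.2261 0.05 0 0 0 0.05"

```text
clock: 6.5
tcp_pos: [0.4821, -0.1888, 0.168]
orientation: [0.044, 0.999, -0.001, -0.0]
ft_force: [0.6, 0.2, -0.2]
grip_width: 0.0499
finger_force: 0.0
```

```bash
python3 - <<'E'
from h import *
from bench import r,viewer
go(r.sense(),(.482,-.1875,.058),175)
o=[]
for n,b in(("top",(185,205,255,275)),("scene",(105,190,175,260))):
    s=viewer.snapshot(n);np.savez(f"pics/{n}1.npz",**s);x0,y0,x1,y1=b;o.append(cv2.resize(s["color"][y0:y1,x0:x1,::-1],None,fx=5.5,fy=5.5,interpolation=cv2.INTER_CUBIC))
cv2.imwrite("pics/k2.png",np.clip(np.hstack(o)*1.4,0,255).astype(np.uint8))
T=dict(np.load("pics/top1.npz"));print(T["color"][234:252,206:227].max(2))
E
```

```text
tcp [ 0.4821 -0.1888  0.168 ] phi 175.00 t 6.50 F [ 0.6201  0.1758 -0.2017] M [-0.0161 -0.0363 -0.0198] w 0.0499
shift [0.0002 0.0014 0.11  ] turn [-0.0012 -0.0005  0.0001]
[[102 141 153 148 152 146  72  52  13   4   6   9   1  61 134 149 153 148
  151 156 127]
 [144 148 149 149 140  72  15   8  11  12  19  15  14   0  12  91 134 152
  152 151 155]
 [150 150 154 145  58  10   8  13  12  13  15  14  18   9  16   6  45 155
  152 150 152]
 [151 154 149  77  20   9  11  14  20  10  14  12  16  17  15  12   2 138
  155 149 158]
 [150 154 112  30   6   9  15  17   7  19  12  15  18  14   2   9   0  54
  153 154 151]
 [150 155  67  15  13  11  11  19  19  19  17  13   2  16   3   1   7   0
  139 153 154]
 [152 160  72  19   9  12  16  14   7  12  15  17  10  10   0  10  14  10
   59 150 154]
 [150 142  52   3  13  14  37  24  20  17  19  12   7   0  11   9  11  11
   58 153 151]
 [148 123  47   1  19  30  85  32  18  20  10  12   5  11  21  18  16  12
   73 151 154]
 [149 145  62   3  18  83 104  39  14  14   0   9  13  16  22  14  16   0
  108 154 149]
 [150 147  75  24  62 101  41   8   6  15   9   8   6  16  18  20  14   5
  122 149 149]
 [147 144  87  56  96  34  12  16  11   4  10  18  20   9  16   9  14  47
  149 153 153]
 [146 148  65  62  28   2   8   8   5  10  17  13  11  14  19  13  16 119
  154 148 156]
 [145 151 101  36  19  11   6   7  11   8  12  19  14  14  13  11  78 152
  153 150 157]
 [144 153 152 114  67  55  21  10   7  14  14  11  12  20  23  74 155 155
  152 157 149]
 [131 146 148 151 121 114  90  78  49  47  36  41  69  83  92 150 155 149
  150 150  97]
 [ 88 131 146 146 142 145 149 147 127 121 100 115 150 144 149 149 147 149
  150 110  52]
 [ 49  85 129 144 151 145 150 151 151 150 151 151 150 149 150 150 153 141
  131  62  74]]
```

View pics/k2.png

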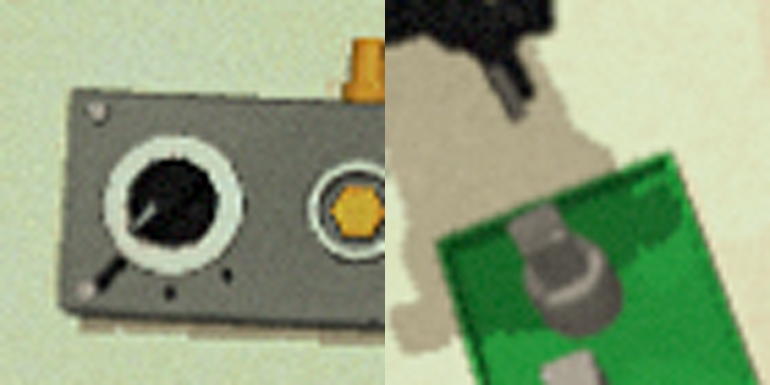

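The knob's white pointer now aims lower left at the long bar (pointer at 145,215, bar at 110,275 in the crop). The open finger is above the near socket, which stands upright. Descending and gripping.

send_rows --pt "0 0.001 0.04 0 0 0 0.05" --pt "0 0.001 0.075 0 0 0 0.05" --pt "0 0.001 0.1 0 0 0 0.05" --pt "0 0.001 0.11 0 0 0 0.045" --pt "0 0.001 0.11 0 0 0 0.04" --newtons 40

```text
clock: 7.1
tcp_pos: [0.4824, -0.1848, 0.0573]
orientation: [0.043, 0.999, 0.0, -0.002]
ft_force: [-0.7, -0.0, 0.3]
grip_width: 0.0401
finger_force: 0.0
```

send_rows --pt "0 0 0 0 0 0 0.03" --pt "0 0 0 0 0 0 0.024" --pt "0 0 0 0 0 0 0.012" --pt "0 0 0 0 0 0 0.012" --pt "0 0 0 0 0 0 0.012" --newtons 40

```text
clock: 7.6
tcp_pos: [0.4844, -0.1855, 0.0597]
orientation: [0.043, 0.999, -0.001, 0.001]
ft_force: [-0.5, 0.6, 6.9]
grip_width: 0.0192
finger_force: 39.7
```

```bash
python3 - <<'E'
from h import *
from bench import r,viewer
go(r.sense(),(.482,-.1875,.058),175)
E
```

```text
tcp [ 0.4844 -0.1855  0.0597] phi 175.07 t 7.60 F [-0.5081  0.6322  6.9311] M [ 0.0516  0.153  -0.034 ] w 0.0192
shift [ 0.0023 -0.0022  0.0017] turn [-0.0011  0.0023  0.0013]
```

send_rows --pt "0 0 -0.002 0 0 0 0.012" --pt "0 0 -0.02 0 0 0 0.012" --pt "0 0 -0.055 0 0 0 0.012" --pt "0 0 -0.1 0 0 0 0.012" --pt "0 0 -0.14 0 0 0 0.012" --newtons 60

```text
clock: 8.1
tcp_pos: [0.4831, -0.1849, 0.1999]
orientation: [0.043, 0.999, 0.0, -0.0]
ft_force: [0.9, -0.5, -1.0]
grip_width: 0.019
finger_force: 58.7
```

send_rows --pt "-0.0012 0.0402 0 0 0 -0.0175 0.012" --pt "-0.0024 0.0804 0 0 0 -0.0175 0.012" --pt "-0.0036 0.1206 0 0 0 -0.0175 0.012" --pt "-0.0048 0.1608 0 0 0 -0.0175 0.012" --pt "-0.006 0.201 0 0 0 -0.0175 0.012"

```text
clock: 8.6
tcp_pos: [0.5063, 0.0159, 0.1984]
orientation: [0.034, 0.999, -0.0, -0.0]
ft_force: [0.7, 0.5, -1.8]
grip_width: 0.0193
finger_force: 58.9
```

```bash
python3 - <<'E'
from h import *
from bench import r,viewer
go(r.sense(),(.5267,.174,.155),176)
E
```

```text
tcp [0.5063 0.0159 0.1984] phi 176.06 t 8.60 F [ 0.6533  0.4637 -1.7661] M [-0.012  -0.0429  0.041 ] w 0.0193
shift [-0.0095  0.1592  0.0433] turn [-0.0005  0.      0.001 ]
```

send_rows --pt "-0.0023 0.04 0 0 0 0 0.012" --pt "-0.0046 0.08 0 0 0 0 0.012" --pt "-0.0069 0.12 0 0 0 0 0.012" --pt "-0.009 0.1592 0.025 0 0 0 0.012" --pt "-0.009 0.1592 0.048 0 0 0 0.012"

```text
clock: 9.1
tcp_pos: [0.5262, 0.1799, 0.1508]
orientation: [0.03, 1.0, 0.003, 0.001]
ft_force: [-0.2, -0.2, -2.4]
grip_width: 0.0192
finger_force: 59.0
```

```bash
python3 - <<'E'
from h import *
from bench import r,viewer
go(r.sense(),(.5262,.174,.138),176)
o=[]
for n,b in(("top",(220,205,290,275)),("scene",(235,125,305,195))):
    s=viewer.snapshot(n);np.savez(f"pics/{n}2.npz",**s);x0,y0,x1,y1=b;o.append(cv2.resize(s["color"][y0:y1,x0:x1,::-1],None,fx=5.5,fy=5.5,interpolation=cv2.INTER_CUBIC))
cv2.imwrite("pics/p1.png",np.clip(np.hstack(o)*1.4,0,255).astype(np.uint8))
E
```

```text
tcp [0.5262 0.1799 0.1508] phi 176.54 t 9.10 F [-0.1715 -0.2007 -2.3931] M [-0.036  -0.0088 -0.0057] w 0.0192
shift [-0.0003 -0.0059  0.0127] turn [0.0051 0.0022 0.0095]
```

View pics/p1.png

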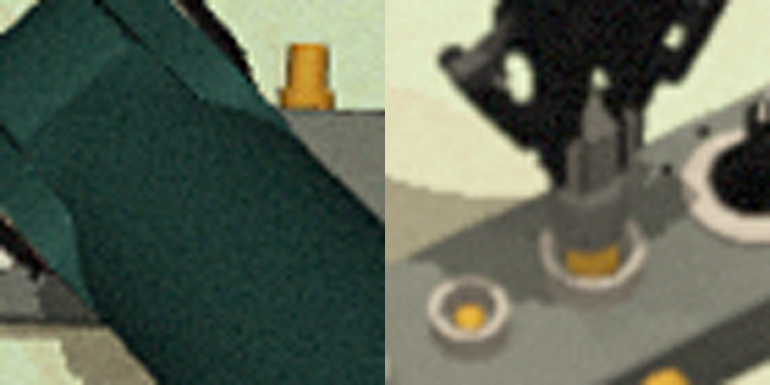

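The socket hangs upright in the grip just above the port collar (scene px about 343,152), with the plug visible below it. It is still settling; I'll settle it and measure.

send_rows --pt "0 0 0.004 0 0 0 0.012" --pt "0 0 0.006 0 0 0 0.012" --pt "0 0 0.006 0 0 0 0.012"

```text
clock: 9.5
tcp_pos: [0.5271, 0.1718, 0.145]
orientation: [0.035, 0.999, -0.0, 0.001]
ft_force: [-0.4, 0.5, -1.1]
grip_width: 0.0191
finger_force: 59.0
```

```bash
python3 - <<'E'
from m import *
from bench import r,viewer
go(r.sense(),(.5262,.174,.138),176)
s=viewer.snapshot("scene");S0=dict(np.load("pics/scene0.npz"))
# socket body columns in rows 158..166 of scene picture
print(s["color"][158:172,258:288].max(2))
for z in(.09,.10,.11):print(z,project(s,[[.5247,.174,z]]))
E
```

```text
tcp [0.5271 0.1718 0.145 ] phi 175.97 t 9.50 F [-0.3535  0.511  -1.0608] M [-0.0123 -0.0215 -0.0805] w 0.0191
shift [0.0011 0.0022 0.007 ] turn [-0.0002  0.0011 -0.0004]
[[161 163 163 163 161 122  60  20  10  37  63  65  55  57  56  56  60  59
   63  62  59  62  64  67  85  88  86  73  65  75]
 [161 164 163 164 157 128  75  28  10  34  59  67  52  51  60  60  58  60
   67  74  66  65  64  64  78  73  62  61  61  63]
 [163 162 155 148 120  85  50  30  26  44  58  65  52  56  56  61  63  66
   73  74  67  69  65  65  63  64  63  60  63  57]
 [148 147 121  89  70  63  54  53  55  62  69  67  54  59  59  67  70  76
   78  73  62  78  67  62  63  61  61  63  64  60]
 [ 97  81  69  64  63  61  58  60  71  75  76  70  66  69  69  75  77  78
   75  63  56  62  62  59  65  63  62  61  61  62]
 [ 63  61  59  66  64  61  60  57  65  68  75  74  70  77  77  79  77  71
   63  58  58  60  62  61  61  61  64  60  63  63]
 [ 63  63  66  62  63  63  56  55  59  62  66  65  68  74  70  68  66  63
   63  59  63  69  64  60  65  63  62  60  62  64]
 [ 63  69  64  61  62  62  57  55  56  61  63  64  60  
[... 200 characters left out ...]
  66  62  60  64  80  71  53  55  58  59  60  60  62  60  61  62  59
   59  52  63  85 102  87  66  61  61  71  74  86]
 [ 65  64  66  66  64  91  83  64  59  61  62  60  58  62  59  62  58  58
   57  52  61  75 102  93  70  63  60  84  90  94]
 [ 70  72  69  65  66  96  95  72  61  62  62  62  57  61  63  61  59  58
   61  56  64  75  99 107  81  71  73  88  91  92]
 [ 70  71  68  69  70  94 109  83  60  58  59  59  57  56  60  61  58  58
   63  63  64  78 117 132 101  87  89  90  94  90]
 [ 71  70  70  68  71  92 112  96  64  57  59  59  59  62  59  59  60  67
   86  73  62  86 137 135 105  93  93  91  91  91]]
0.09 [[272.0456 166.2648]]
0.1 [[272.0505 163.6902]]
0.11 [[272.0555 161.0694]]
```

send_rows --pt "0.0005 0.0012 0.002 0 0 0 0.012" --pt "0.0007 0.0022 0.005 0 0 0 0.012" --pt "0.0007 0.0022 0.007 0 0 0 0.012" --pt "0.0007 0.0022 0.007 0 0 0 0.012"

```text
clock: 9.95
tcp_pos: [0.5257, 0.175, 0.1369]
orientation: [0.034, 0.999, -0.0, -0.0]
ft_force: [-0.5, 0.1, -1.5]
grip_width: 0.0191
finger_force: 59.0
```

```bash
python3 - <<'E'
from m import *
from bench import r,viewer
go(r.sense(),(.5262,.174,.116),176)
E
```

```text
tcp [0.5257 0.175  0.1369] phi 176.09 t 9.95 F [-0.474   0.0885 -1.5052] M [-0.0117  0.0447  0.0038] w 0.0191
shift [-0.0005 -0.0009  0.0209] turn [-0.0003 -0.0007  0.0016]
```

send_rows --pt "0 -0.001 0.004 0 0 0 0.012" --pt "0 -0.001 0.008 0 0 0 0.012" --pt "0 -0.001 0.012 0 0 0 0.012" --pt "0 -0.001 0.014 0 0 0 0.012" --pt "0 -0.001 0.014 0 0 0 0.012"

```text
clock: 10.45
tcp_pos: [0.5266, 0.1742, 0.1231]
orientation: [0.034, 0.999, 0.0, 0.001]
ft_force: [3.2, 1.1, -3.0]
grip_width: 0.0189
finger_force: 59.1
```

```bash
python3 - <<'E'
from m import *
from bench import r,viewer
go(r.sense(),(.5262,.174,.116),176)
E
```

```text
tcp [0.5266 0.1742 0.1231] phi 176.08 t 10.45 F [ 3.2214  1.1015 -2.9704] M [ 0.2084 -0.8329  0.0063] w 0.0189
shift [ 0.0004 -0.0002  0.0071] turn [0.0006 0.0011 0.0014]
```

Its mouth is already below the plug's top with little resistance, so it is going on. Continuing down.

send_rows --pt "0 0 0.003 0 0 0 0.012" --pt "0 0 0.006 0 0 0 0.012" --pt "0 0 0.009 0 0 0 0.012" --pt "0 0 0.01 0 0 0 0.012" --pt "0 0 0.01 0 0 0 0.012"

```text
clock: 10.95
tcp_pos: [0.5268, 0.1743, 0.1158]
orientation: [0.034, 0.999, -0.0, 0.001]
ft_force: [-0.8, -2.5, 18.9]
grip_width: 0.0193
finger_force: 62.0
```

```bash
python3 - <<'E'
from m import *
from bench import r,viewer
go(r.sense(),(.5262,.174,.116),176)
o=[]
for n,b in(("scene",(235,125,305,195)),("scene",(105,215,175,285))):
    s=viewer.snapshot(n);x0,y0,x1,y1=b;o.append(cv2.resize(s["color"][y0:y1,x0:x1,::-1],None,fx=5.5,fy=5.5,interpolation=cv2.INTER_CUBIC))
cv2.imwrite("pics/p2.png",np.clip(np.hstack(o)*1.4,0,255).astype(np.uint8))
E
```

```text
tcp [0.5268 0.1743 0.1158] phi 176.08 t 10.95 F [-0.8039 -2.4592 18.8892] M [-0.6035  0.5423  0.0376] w 0.0193
shift [ 0.0006 -0.0004 -0.0002] turn [-0.0009  0.0024  0.0013]
```

View pics/p2.png

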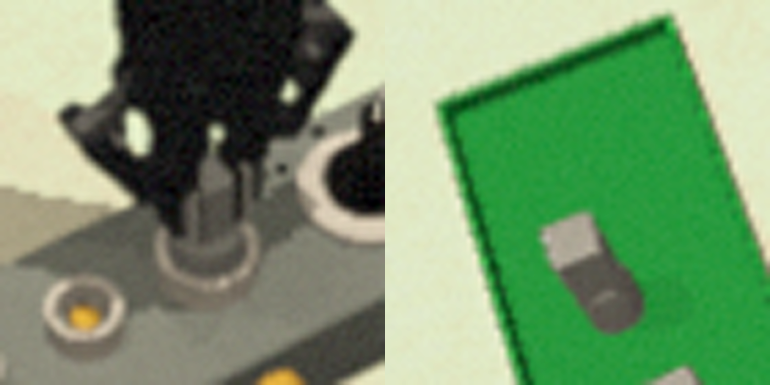

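The socket is down inside the collar (crop about 205,255). TCP z is 0.1158, against 0.1157 expected for full seating, with a 19 N stop force, and the other sockets stand untouched. I'll hold briefly with less push and hand in.

send_rows --pt "0 0 -0.002 0 0 0 0.012" --pt "0 0 -0.002 0 0 0 0.012" --pt "0 0 -0.002 0 0 0 0.012"

```text
clock: 11.35
tcp_pos: [0.5267, 0.1743, 0.1158]
orientation: [0.034, 0.999, 0.0, 0.001]
ft_force: [3.4, -0.1, 5.2]
grip_width: 0.0187
finger_force: 60.0
```

```bash
python3 - <<'E'
from m import *
from bench import r,viewer
st=r.sense();go(st,(.5262,.174,.1157),176)
if abs(st["tcp_pos"][2]-.1157)<.001: print(r.sign_off())
E
```

```text
tcp [0.5267 0.1743 0.1158] phi 176.08 t 11.35 F [ 3.4286 -0.0891  5.1662] M [-0.01   -0.6792  0.0174] w 0.0187
shift [ 0.0005 -0.0003  0.0001] turn [0.0004 0.0015 0.0014]
the job is handed in; nothing more can be done
None
```

I handed the job in at 11.35 s: the selector points at the long bar mark, and the 24 mm socket, the first and only one tried because the plug measured close to 24 mm, is seated on the plug and still gripped.

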